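# Wedge the rocking slide cabinet

### The arm

A 7-joint arm with a two-finger parallel gripper is mounted at the origin on the work surface. World frame = base frame: x ahead of the robot, y to its left, z up, the work surface at z = 0. Lengths are in mm, angles in degrees, forces in N, time in s.
With the tool pointing down it reaches from about 350 to 900 mm from the base axis. Payload 19.9 kg.
Tool frame: the origin (TCP) lies at the very end of the fingers, on their centre line; the grasp point (between the pads) lies ctrl.grip_point_offset behind it (ctrl.grip_point_offset is the distance from the TCP to the grasp point, in mm); z points along the fingers, y is the line along which they close (so a half turn about z gives the same grasp; the last joint's range is limited). The gripper opens to 85 mm and grips with 20 to 120 N. Pads are 22 mm wide; open, the fingers measure 114 mm over their backs; the gripper's body (76 mm by 85 mm) begins 54 mm behind the grasp point. The pads swing forward as they close: fully open they stand 13 mm farther back than shut.
Start: joints at [66.778, 23.915, -0.59, 92.452, 0.269, 63.638, -3.037], TCP at [222.386, -584.077, 231.26] pointing down, gripper open.
Joint ranges: [-161.28, 161.28], [-22.2, 115.67], [-73.04, 71.86], [3.21, 147.25], [-68.34, 248.33], [10.77, 114.83], [-161.83, 161.83]. Speed limits (degrees/s): [108.29, 108.29, 136.94, 136.94, 172.46, 172.46, 172.46].

### API

Orientations are given as a 3x3 rotation matrix whose columns are the frame's x, y, z axes.
In Python, from station import ctrl, imaging gives the robot as it stands. Calls block until the motion is done:
- ctrl.goto(position, orientation): joint-space move of the TCP to a pose.
- ctrl.move_l(position, frame=None, rate=150, contact_N=None): straight line of the TCP; frame=None keeps the orientation; rate is the mean speed in mm/s. With contact_N (N) it stops when the force on the tool has changed by that much, and returns True; else False.
- ctrl.move_j(angles): joint-space move.
- ctrl.set_gripper(opening, strength=None): opening from 0.0 (shut) to 1.0 (fully open); strength is the grip in N (None keeps the last); returns when the fingers have stopped.
- ctrl.wait(seconds).
- ctrl.inverse_kinematics(position, orientation): joint angles nearest the present ones, or None.
- ctrl.observe(): the state.
- imaging.read_camera(name): name is "scene" or "top" or "wrist"; returns the picture (384x512x3 uint8, red, green, blue); there is no depth.
- imaging.camera_info(name): a dict with "intrinsics" (3x3 intrinsics, pixels), "T" (4x4, takes a point from camera to world coordinates). Camera axes: x right, y up, looking along -z (the intrinsics and any distortion apply to the point x, -y, -z); pixel columns grow to the right and rows downward; lengths in mm; the calibration is good to about 2 mm. A picture is of the moment at which its call begins: read the wrist's pose just before it. camera_info takes no time and is no camera call; for the wrist camera it gives the pose at the moment of the call.
A pose or a line that the arm cannot do raises ctrl.MotionError and nothing moves.
- ctrl.job_done(): hands the job in; it is judged then, once.
The state is a dict: "time_s": time; "joint_positions": joint angles; "qvel": joint speeds; "joint_efforts": joint torques, N m; "tool_pos": TCP position; "ee_rot": TCP orientation; "contact_force": force on the tool from outside, world axes, zero at the start; "torque": the same for the moment, N m; "width": opening from 0.0 (shut) to 1.0 (fully open); "grasp_force": force on a finger pad.
Only numpy, scipy, OpenCV 4.12 (cv2) and the standard library are available. Lean on these libraries where they do the work, as an engineer would, in place of code of your own. Each camera call takes 0.05 s, during which the arm holds its last target. There are 200 camera calls.

### The job

The slide cabinet rocks on the bench because the levelling foot at its front left corner (left as you face the drawers) has seized a few millimetres short. With the fingertips only, push the grey plastic wedge along the bench, thin end first, under that foot until it is snug and carries that corner, without jacking the cabinet out of level or shoving it along. Then press down firmly on the cabinet's top right above that foot to prove that it no longer rocks, and let go; pick nothing up and leave the other things on the bench where they are.

Things in the scene. Friction and masses are not known exactly. Their poses are not given: they have to be found in the camera images.
- cabinet: White steel slide cabinet, loose, 2.1 to 3 kg, bare flat top: housing 210 (x) x 260 (y) mm, underside 14 mm and top 89 mm above the bench. Drawers on the front (-x) face stay shut; pulls stick out 15 mm. Origin on the bench under the housing's centre; x to its back, y to its left, z up. Rubber foot pads 26 mm across, 6 mm thick, at x +/-80, y +/-105 mm; three stand on the bench
- foot_spot (a point): Bench point under the centre of the short foot: front left, cabinet frame (-80, 105, 0) mm, 25 mm inside the left side face. The pad's underside is 4 to 7 mm above the bench (not known exactly) and cannot be turned down. Axes as the cabinet's
- corner_top (a point): Point on the cabinet's flat top right above the short foot, cabinet frame (-80, 105, 89) mm: press here, about 10 N. Unwedged, the cabinet stands level on its three good feet; pressed here it starts to rock down towards the short foot (4 to 7 mm of travel) at about 4 N, more as it goes, and comes back when released. Wedged, it gives under 1 mm. Axes as the cabinet's
- wedge: Grey hard plastic wedge, 80 g, flat on the bench left of the short foot, thin end towards the cabinet: 110 mm long, 36 mm wide, 16 mm high at the upright heel, sloping evenly to 2 mm at the thin end. Origin: centre of its underside; x along it to the thin end, z up
- wedge_tip (a point): Middle of the wedge's thin end, on its underside (wedge frame x = +55 mm)
- wedge_heel (a point): Middle of the wedge's flat heel face, 8 mm above the bench (wedge frame x = -55 mm). Pushed along the cabinet's -y it slides with about 0.5 N until its slope meets the foot pad; then the push grows over a few mm: about 5 N is snug, beyond about 12 N it jacks or shoves the cabinet
- oil_bottle: Bystander: amber dropper bottle, 30 mm across, 62 mm high, standing between the robot and the cabinet; origin at the centre of its foot
- petri_dish: Bystander: clear lidded dish, 94 mm across, 16 mm high, to the left of the cabinet's back; origin at the centre of its foot
- slide_box: Bystander: blue plastic slide box 87 x 102 x 34 mm, farther left; origin at the centre of its underside
- staining_jar: Bystander: square glass staining jar with lid, 70 x 60 x 102 mm, at the back left; origin at the centre of its underside
- tally_counter: Bystander: steel tally counter on a foot, 55 x 48 x 61 mm, right of the cabinet's front; origin at the centre of its underside
- slide_mailer: Bystander: flat white slide mailer 30 x 88 x 7 mm, left of the robot; origin at the centre of its underside
Mind the look-alikes: they are no part of the job. What is meant by the wedge is not pink or purple, and is the larger of those in its own colour.

How it is judged:
By the outcome, as a careful person would: the job done as asked, in the order asked, and still so for the second after the job is handed in, with the robot touching nothing.
It also fails if it takes over 64 s, if anything falls off the work surface, if the arm or the gripper's body presses on something with over 40 N, if the wrist force passes 120 N, or if a joint passes its speed limit or range.

## Working session

There is one attempt and no reset: what is moved stays moved. The work goes in short steps, each a Python script; the robot and the scene stay as the last script left them, time stands still between calls to the robot, and variables do not carry over. Pictures are saved under pics/ and viewed, at most 10 in all, crops included, and the job is handed in when it is done.

```bash
mkdir -p pics; ls
python3 - <<'E'
from station import ctrl, imaging
import cv2, numpy as np
for n in ("scene","top"):
    im=imaging.read_camera(n); i=imaging.camera_info(n)
    cv2.imwrite(f"pics/{n}0.png",cv2.resize(im[:,:,::-1],(800,600),interpolation=cv2.INTER_CUBIC))
    np.save(f"pics/{n}0.npy",im)
    print(n,{k:(np.round(v,3).tolist() if hasattr(v,'shape') else v) for k,v in i.items()})
print(ctrl.observe()["time_s"],ctrl.grip_point_offset)
E
```

```text
pics
scene {'intrinsics': [[438.645, 0.0, 250.631], [0.0, 438.645, 191.749], [0.0, 0.0, 1.0]], 'T': [[-0.675, -0.5, 0.542, 1147.244], [0.737, -0.476, 0.479, 548.75], [0.019, 0.723, 0.691, 876.418], [0.0, 0.0, 0.0, 1.0]]}
top {'intrinsics': [[425.856, 0.0, 258.93], [0.0, 425.856, 194.133], [0.0, 0.0, 1.0]], 'T': [[-0.026, 0.98, -0.196, 315.526], [-0.999, -0.03, -0.02, 13.532], [-0.025, 0.196, 0.98, 1282.155], [0.0, 0.0, 0.0, 1.0]]}
0.1 18.700000000000003
```

View pics/scene0.png

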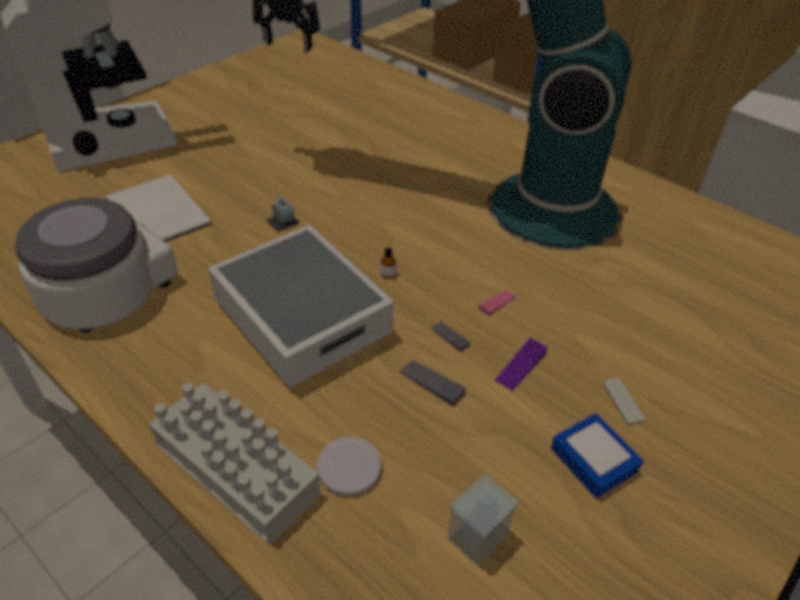

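View pics/top0.png

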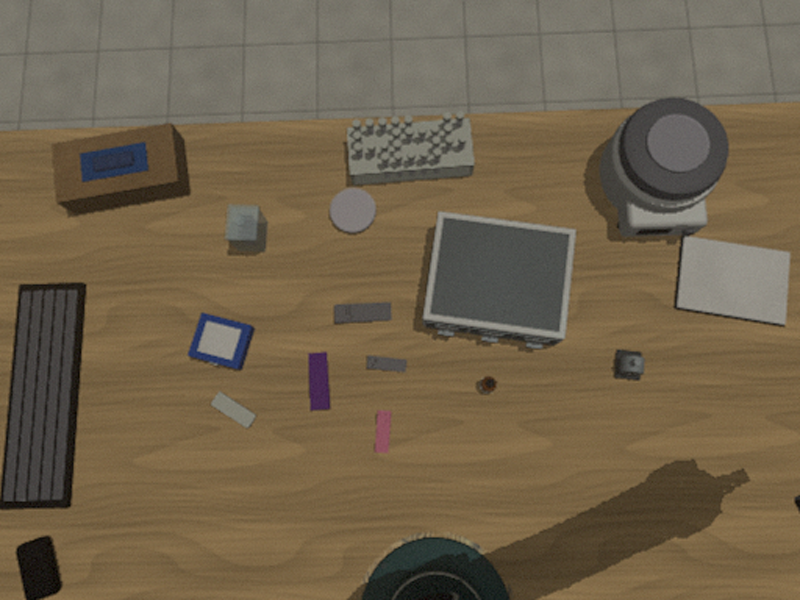

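The scene and top views show two grey wedges: a large one at top (362,313) / scene (433,381), and a small one at top (386,364) / scene (451,336). The pink one at top (383,431) and the purple one at top (319,381) are excluded by colour. The larger grey one fits, and its thin end points at the cabinet, whose top corners are near (438,214), (575,230), (563,340) and (426,324). Next I'll measure it from both views and get a close-up.

```bash
cat > h.py <<'E'
from station import ctrl, imaging
import numpy as np, cv2
def ray(info,px):
    K=info["intrinsics"];T=info["T"]
    x=np.linalg.solve(K,[px[0],px[1],1.]); d=T[:3,:3]@np.array([x[0],-x[1],-x[2]]); return T[:3,3],d
def atz(info,px,z):
    o,d=ray(info,px); return o+d*(z-o[2])/d[2]
def tri(obs):
    A=np.zeros((3,3));b=np.zeros(3)
    for i,p in obs:
        o,d=ray(i,p); d=d/np.linalg.norm(d); M=np.eye(3)-np.outer(d,d); A+=M;b+=M@o
    return np.linalg.solve(A,b)
def proj(info,X):
    T=info["T"]; c=T[:3,:3].T@(np.asarray(X,float)-T[:3,3]); q=info["intrinsics"]@np.array([c[0],-c[1],-c[2]]); return q[:2]/q[2]
E
python3 - <<'E'
from h import *
s=1/1.5625
t=imaging.camera_info("top");c=imaging.camera_info("scene")
for n,p in dict(BL=(438,214),BR=(575,230),FR=(563,340),FL=(426,324)).items(): print(n,atz(t,np.array(p)*s,89).round(1))
for n,p in dict(BL=(292,374),FL=(390,301),FR=(308,230),BR=(211,270)).items(): print(n,"sc",atz(c,np.array(p)*s,89).round(1))
for n,p in dict(heelT=(334,313),thinT=(391,312)).items(): print(n,atz(t,np.array(p)*s,8).round(1))
for n,a,b in(("FL",(426,324),(390,301)),("BL",(438,214),(292,374)),("wc",(362,313),(433,381)),("thin",(391,312),(406,368)),("heel",(334,313),(462,393))):
  print(n,tri([(t,np.array(a)*s),(c,np.array(b)*s)]).round(1))
w=imaging.camera_info("wrist"); o=ctrl.observe()
print(np.round(w["T"],3).tolist(),w["intrinsics"].tolist(),np.round(o["ee_rot"],3).tolist())
E
```

```text
BL [723.5 -29.6  89. ]
BR [ 683.6 -282.6   89. ]
FR [ 478.5 -245.5   89. ]
FL [ 5.15e+02 -3.00e-01  8.90e+01]
BL sc [749.8   3.4  89. ]
FL sc [533.6   2.8  89. ]
FR sc [ 498.4 -236.1   89. ]
BR sc [ 690.1 -273.9   89. ]
heelT [555.8 177.5   8. ]
thinT [554.3  66.1   8. ]
FL [520.   -3.8  74.2]
BL [733.1 -27.2  51.3]
wc [555.9 122.7   0.9]
thin [558.3  66.   -9.8]
heel [553.8 177.6  15.3]
[[0.356, 0.891, 0.283, 295.155], [-0.935, 0.34, 0.106, -556.543], [-0.002, -0.303, 0.953, 373.66], [0.0, 0.0, 0.0, 1.0]] [[326.4902276472563, 0.0, 254.65704197114226], [0.0, 326.4902276472563, 189.56262189982758], [0.0, 0.0, 1.0]] [[0.935, 0.356, -0.0], [0.356, -0.935, 0.001], [-0.0, -0.001, -1.0]]
```

```bash
cat >> h.py <<'E'
def R(yaw):  # tool down, tool x at yaw (deg)
    c,s=np.cos(np.radians(yaw)),np.sin(np.radians(yaw)); return np.array([[c,s,0],[s,-c,0],[0,0,-1.]])
E
python3 - <<'E'
from h import *
ctrl.set_gripper(0.0)
for k,p in enumerate([(620,60,200),(480,60,200)]):
    ctrl.goto(p,R(81.4)); ctrl.wait(.2)
    i=imaging.camera_info("wrist"); im=imaging.read_camera("wrist")
    np.savez(f"pics/w{k}.npz",im=im,K=i["intrinsics"],T=i["T"])
    cv2.imwrite(f"pics/w{k}.png",cv2.resize(im[:,:,::-1],(800,600),interpolation=cv2.INTER_CUBIC))
    for X in [(555,177,16),(555,66,2),(515,0,89),(536,-29,5),(723,-30,89)]: print(proj(i,X).round())
print(ctrl.observe()["time_s"],ctrl.observe()["contact_force"])
E
```

```text
[166.  53.]
[193. 165.]
[147. 267.]
[194. 248.]
[385. 266.]
[316.  30.]
[323. 147.]
[304. 246.]
[315. 232.]
[548. 245.]
4.6583 [ 0.15537837  0.56554968 -0.33232224]
```

View pics/w0.png

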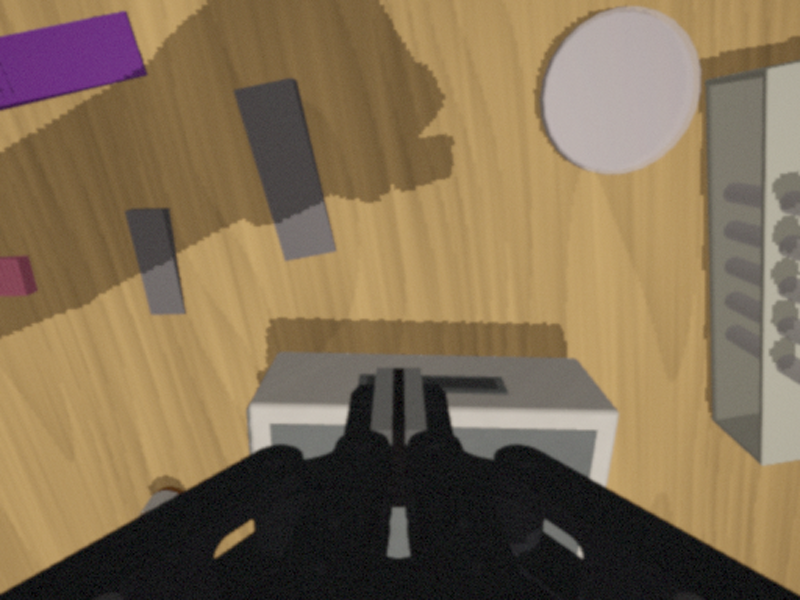

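View pics/w1.png

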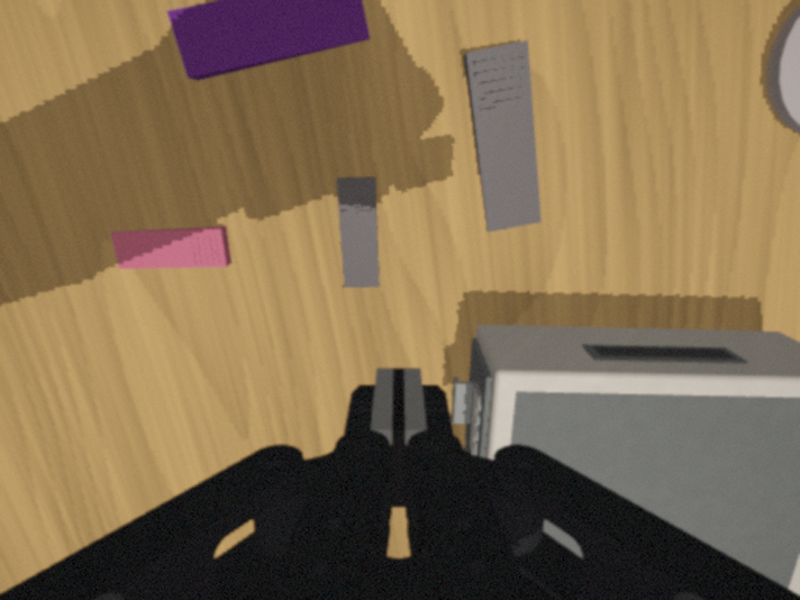

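Both views show the larger grey wedge: w0 heel corners (236,90)/(296,79) and thin-end corners (288,259)/(336,249); w1 heel (466,50)/(527,41) and thin (488,230)/(540,221). The smaller grey one is at w0 (155,260). The cabinet's front-left top corner is at w0 (250,405) and w1 (493,372). This close-up confirms which wedge is meant.

Run:
```python
from h import *
I=[]
for k in (0,1):
    z=np.load(f"pics/w{k}.npz"); I.append(dict(intrinsics=z["K"],T=z["T"]))
s=1/1.5625
P=dict(heelF=((236,90),(466,50),16),heelB=((296,79),(527,41),16),thinF=((288,259),(488,230),1),thinB=((336,249),(540,221),1),
 FLtop=((250,405),(493,372),89),FLbot=((285,353),(474,325),14),BLtop=((616,410),None,89),BLbot=((577,359),None,14))
for n,(a,b,h) in P.items():
    o=[(i,np.array(p)*s) for i,p in zip(I,(a,b)) if p]
    print(n,[atz(*q,h).round(1).tolist() for q in o], tri(o).round(1) if b else "")
```

```text
heelF [[540.4, 175.6, 16.0], [538.9, 177.4, 16.0]] [539.4 176.9  12.5]
heelB [[577.0, 176.2, 16.0], [574.4, 176.8, 16.0]] [576.  177.3   9.7]
thinF [[545.1, 66.8, 1.0], [543.5, 67.1, 1.0]] [544.1  66.2  -2.9]
thinB [[579.0, 68.8, 1.0], [578.6, 67.9, 1.0]] [5.788e+02 6.820e+01 1.000e-01]
FLtop [[528.5, 5.7, 89.0], [525.6, 6.4, 89.0]] [526.3   3.3  83.5]
FLbot [[531.8, 3.6, 14.0], [525.7, 5.5, 14.0]] [527.3  -1.6  -1.3]
BLtop [[731.0, -28.1, 89.0]] 
BLbot [[734.0, -31.6, 14.0]]
```

Run:
```python
from h import *
from scipy.spatial.transform import Rotation as Ro
yaw=-9.5; c,s=np.cos(np.radians(yaw)),np.sin(np.radians(yaw)); ex=np.array([c,s,0]);ey=np.array([-s,c,0])
FL=np.array([527,5.,0]); C=FL+105*ex-130*ey
print("center",C,"foot",C-80*ex+105*ey)
box=[C+a*105*ex+b*130*ey+np.array([0,0,z]) for z in (14,89) for a,b in((-1,1),(1,1),(1,-1),(-1,-1))]
E=[(4,5),(5,6),(6,7),(7,4),(0,1),(0,4),(1,5),(3,0),(3,7)]
tiles=[]
for n,crop in (("top",(255,120,385,235)),("scene",(125,135,265,250)),("w0",(130,200,400,384)),("w1",(260,180,512,384))):
    if n[0]=="w": z=np.load(f"pics/{n}.npz"); im=z["im"]; i=dict(intrinsics=z["K"],T=z["T"])
    else: im=np.load(f"pics/{n}0.npy"); i=imaging.camera_info(n)
    x0,y0,x1,y1=crop; f=min(400/(x1-x0),300/(y1-y0))
    t=cv2.resize(im[y0:y1,x0:x1,::-1],None,fx=f,fy=f,interpolation=cv2.INTER_CUBIC); t=cv2.convertScaleAbs(t,alpha=1.3)
    for a,b in E:
        p,q=[((proj(i,box[k])+.5-[x0,y0])*f).astype(int) for k in (a,b)]
        cv2.line(t,tuple(map(int,p)),tuple(map(int,q)),(0,0,255) if a>3 else (0,255,0),1)
    o=np.zeros((300,400,3),np.uint8); o[:t.shape[0],:t.shape[1]]=t[:300,:400]; tiles.append(o)
cv2.imwrite("pics/ov.png",np.vstack([np.hstack(tiles[:2]),np.hstack(tiles[2:])]))
```

```text
center [ 609.1037994  -140.54712682    0.        ] foot [547.53094989 -23.78333018   0.        ]
```

View pics/ov.png

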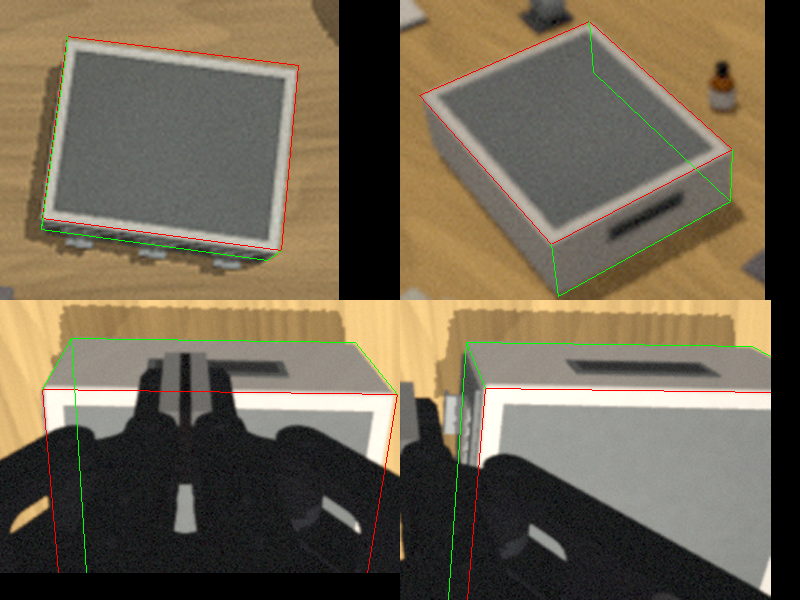

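The cabinet model fits the edges in all four views (yaw −9.5°), which puts the foot spot at (547.5, −23.8). The wedge is about 11.6° off the cabinet's −y axis with its tip almost on the line. I'll nudge its side to turn it about the tip into line, then look.

```bash
cat >> h.py <<'E'
YAW=-9.5; _c,_s=np.cos(np.radians(YAW)),np.sin(np.radians(YAW))
EX=np.array([_c,_s,0]);EY=np.array([-_s,_c,0]); FOOT=np.array([547.5,-23.8,0]); RT=R(90+YAW)
def cab(ex,ey,z): return FOOT+ex*EX+ey*EY+np.array([0,0,z])   # foot-centred cabinet axes
def snap(k,crop=None):
    ctrl.wait(.2); i=imaging.camera_info("wrist"); im=imaging.read_camera("wrist")
    np.savez(f"pics/{k}.npz",im=im,K=i["intrinsics"],T=i["T"])
    cv2.imwrite(f"pics/{k}.png",cv2.resize(im[:,:,::-1],(800,600),interpolation=cv2.INTER_CUBIC)); return i
E
python3 - <<'E'
from h import *
ctrl.goto(cab(-62,166,60),RT)
ctrl.move_l(cab(-62,166,4),rate=80)
print(ctrl.move_l(cab(-27.5,166,4),rate=35,contact_N=6), ctrl.observe()["tool_pos"])
ctrl.move_l(cab(-40,166,4),rate=60)
ctrl.move_l(cab(-40,166,150),rate=150)
ctrl.goto(cab(-60,90,200),RT); i=snap("w2")
L=[cab(0,e,0) for e in (200,20)]
im=cv2.imread("pics/w2.png"); a,b=[tuple(((proj(i,p)+.5)*1.5625).astype(int).tolist()) for p in L]
cv2.line(im,a,b,(0,0,255),1); cv2.imwrite("pics/w2.png",im)
print(ctrl.observe()["time_s"])
E
```

```text
False [547.62559915 144.48985736   3.99207545]
9.55
```

View pics/w2.png

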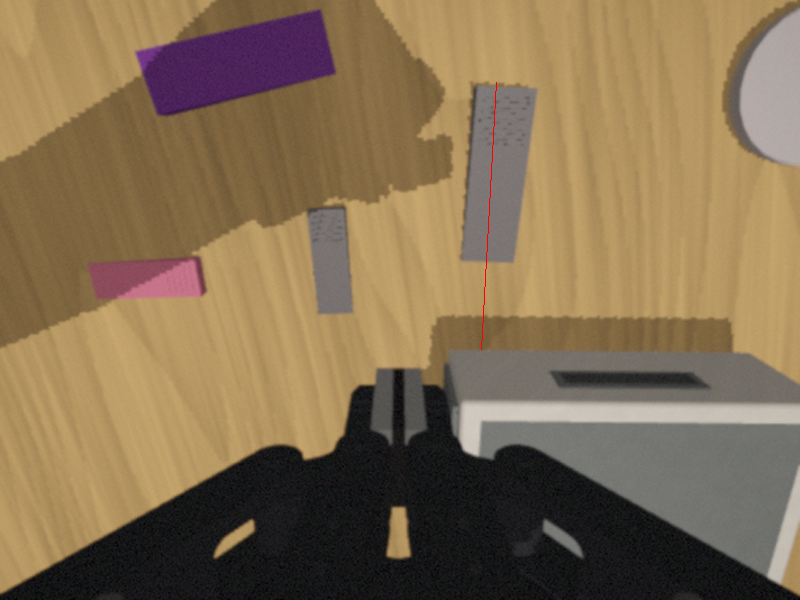

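The wedge is now nearly in line: thin-end corners (462,261)/(514,262), heel corners (477,85)/(536,89). I'll compute the remaining offset.

Run:
```python
from h import *
z=np.load("pics/w2.npz"); i=dict(intrinsics=z["K"],T=z["T"])
for p,h in (((462,261),1),((514,262),1),((477,85),16),((536,89),16)):
    X=atz(i,np.array(p)/1.5625,h)-FOOT; print(round(X@EX,1),round(X@EY,1))
```

```text
-16.2 85.8
19.5 85.2
-13.5 196.6
21.7 194.4
```

Run:
```python
from h import *
ctrl.goto(cab(3,230,60),RT)
ctrl.move_l(cab(3,230,5),rate=80)
ctrl.move_l(cab(3,202,5),rate=40)
ctrl.wait(.2); f0=ctrl.observe()["contact_force"]
ctrl.move_l(cab(0.5,135,5),rate=40)
ctrl.wait(.2); f=ctrl.observe()["contact_force"]
print("slide F along push",(f0-f)@EY, f0.round(2),f.round(2))
r=ctrl.move_l(cab(0.5,80,5),rate=8,contact_N=4.5)
ctrl.wait(.3);o=ctrl.observe(); X=o["tool_pos"]-FOOT
print(r,X@EX,X@EY,(o["contact_force"]-f).round(2),(o["contact_force"]-f)@EY,o["time_s"])
```

```text
slide F along push 0.644194834712641 [-0.16  0.31  0.25] [ 0.17 -0.4  -0.2 ]
True 0.16848713289209138 114.35351217092442 [0.98 2.03 0.99] 2.163257313175697 17.7167
```

Run:
```python
from h import *
f=np.array([.17,-.4,-.2]); o=ctrl.observe(); e=(o["tool_pos"]-FOOT)@EY
for k in range(8):
    e-=0.5; ctrl.move_l(cab(0.2,e,5),rate=6); ctrl.wait(.25)
    o=ctrl.observe(); F=np.mean([(ctrl.wait(.03),(ctrl.observe()["contact_force"]-f)@EY)[1] for _ in range(4)])
    print(round(e,2),round((o["tool_pos"]-FOOT)@EY,2),round(F,2),round(o["time_s"],2))
    if F>5.0: break
```

```text
113.85 114.18 5.97 18.22
```

About 6 N held steady means it is snug. I'll back off and look before pressing.

Run:
```python
from h import *
ctrl.move_l(cab(0.2,130,5),rate=40); ctrl.move_l(cab(0.2,130,130),rate=150)
ctrl.goto(cab(-60,60,200),RT); i=snap("w3")
im=cv2.imread("pics/w3.png")
B=[cab(a,b,z) for a,b,z in((-25,25,14),(185,25,14),(-25,25,89),(185,25,89),(0,120,0),(0,25,0))]
for a,b in((0,1),(2,3),(0,2),(4,5)):
    p,q=[tuple(((proj(i,B[k])+.5)*1.5625).astype(int).tolist()) for k in(a,b)]; cv2.line(im,p,q,(0,0,255),1)
cv2.imwrite("pics/w3.png",im); print(ctrl.observe()["time_s"])
```

```text
20.6667
```

View pics/w3.png

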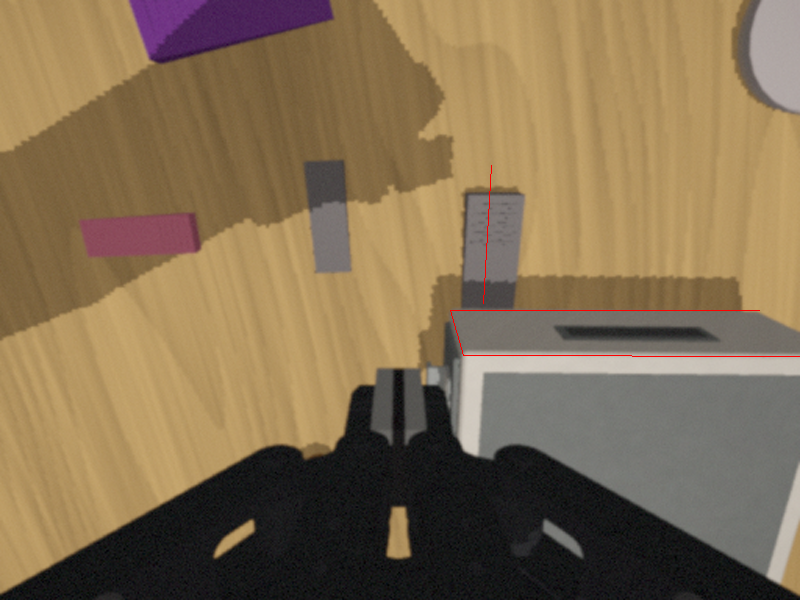

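The wedge is centred under the foot line (heel at (467–523,193)), and the cabinet edge still matches the earlier model, so the cabinet hasn't moved. Next is pressing on corner_top.

Run:
```python
from h import *
ctrl.goto(cab(0,0,115),RT); ctrl.wait(.3)
f0=np.mean([(ctrl.wait(.03),ctrl.observe()["contact_force"])[1] for _ in range(5)],0)
print(ctrl.move_l(cab(0,0,80),rate=10,contact_N=3)); ctrl.wait(.2)
o=ctrl.observe(); z=o["tool_pos"][2]; print("touch",z,(o["contact_force"]-f0).round(2))
for k in range(16):
    z-=.35; ctrl.move_l(cab(0,0,z),rate=8); ctrl.wait(.2)
    F=np.mean([(ctrl.wait(.03),(ctrl.observe()["contact_force"]-f0)[2])[1] for _ in range(4)])
    print(round(z,2),ctrl.observe()["tool_pos"][2].round(2),round(F,2))
    if F>10: break
ctrl.wait(.6); o=ctrl.observe(); print((o["contact_force"]-f0).round(2),o["tool_pos"][2],o["time_s"])
```

```text
True
touch 89.06388129939349 [-0.91 -0.35  7.77]
88.71 89.06 9.46
88.36 88.93 14.96
[-5.46 -1.27 14.36] 88.94226200359361 25.9667
```

The corner gave under 0.2 mm at about 15 N, so it's solid. I'll let go and take a final check.

Run:
```python
from h import *
ctrl.move_l(cab(0,0,130),rate=60)
ctrl.goto(cab(-60,60,200),RT); i=snap("w4")
a=np.load("pics/w3.npz")["im"].astype(float);b=np.load("pics/w4.npz")["im"].astype(float)
for n,(r0,r1,c0,c1) in dict(cab=(190,240,285,512),wedge=(110,200,270,345),all=(0,190,0,512)).items():
    A,B=[cv2.cvtColor(x.astype(np.uint8),cv2.COLOR_RGB2GRAY)[r0:r1,c0:c1].astype(np.float32) for x in(a,b)]
    print(n,cv2.phaseCorrelate(A,B),abs(A-B).mean())
im=cv2.imread("pics/w4.png"); t=imaging.read_camera("scene")[:,:,::-1]
cv2.imwrite("pics/fin.png",cv2.resize(np.hstack([cv2.resize(im,(512,384)),t]),(800,300)))
print(ctrl.observe()["time_s"],ctrl.observe()["contact_force"])
```

```text
cab ((0.09863764635413474, -1.0042970337216772), 0.8445435549418131) 9.1358595
wedge ((0.4339915363995388, -0.8262543367717541), 0.8951182477032696) 3.9682963
all ((-0.11340841432155457, -0.5758597706023494), 0.8742166881759962) 2.190183
27.625 [ 1.01277124 -0.2765864  -0.03659261]
```

View pics/fin.png

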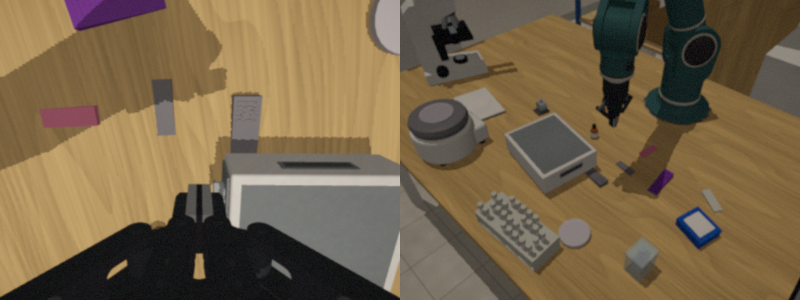

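The final pictures show the wedge under the front-left foot, and the cabinet and bystanders where they were (shifts under 1 px). The robot is clear of everything.

```bash
python3 -c "
from station import ctrl
print(ctrl.job_done())"
```

```text
the job is handed in; nothing more can be done
None
```

The job is handed in at about 28 s: the wedge is snug under the front-left foot (about 6 N push), the corner gave under 0.2 mm when pressed at about 15 N (above the 10 N suggested), and the arm was clear of everything at hand-in.

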